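# Find the rocking lid on the toy wagon and hold it home

## Robot

A 6-joint arm with a two-finger parallel gripper is mounted at the origin on the work surface. World frame = base frame: x ahead of the robot, y to its left, z up, the work surface at z = 0. Lengths are in mm, angles in rad, forces in N, time in s.
With the tool pointing down it reaches from about 400 to 925 mm from the base axis. Payload 12.5 kg.
Tool frame: the origin (TCP) lies midway between the tips of the shut fingers; the grasp point (between the pads) lies 19 mm behind it (env.pinch_z is the z of the grasp point in the tool frame, in mm); z points along the fingers, y is the line along which they close (so a half turn about z gives the same grasp; the last joint's range is limited). The gripper opens to 95 mm and grips with 3 to 60 N. Pads are 20 mm wide; open, the fingers measure 119 mm over their backs; the gripper's body (75 mm by 180 mm) begins 59 mm behind the grasp point.
Start: joints at [-1.264, 0.491, 1.559, -0, 1.092, -0.106], TCP at [250.76, -572.511, 189.761] pointing down, gripper open.
Joint ranges: [-3.1, 3.1], [-0.84, 2.19], [0.05, 2.79], [-1.13, 4.28], [0.06, 2.93], [-2.69, 2.69]. Speed limits (rad/s): [2.22, 2.22, 2.79, 3.14, 3.14, 3.14].

## Interface

Orientations are given as [roll, pitch, yaw] about the fixed x, y, z axes, in that order (R = Rz(yaw) Ry(pitch) Rx(roll)).
In Python, from cell import env, eyes gives the robot as it stands.
- The arm moves only by the shell command python3 -m inch 'ROWS'. ROWS is JSON, a list of rows, each a list of 3 entries, a list of its own where there are three numbers: the shift along the tool's x, y, z in units of 60 mm (1.0 is 60 mm), then the turn about the tool's z in units of 5 degrees (1.0 is 5 degrees), then the closure, from -1 (fully open) to 1 (shut). In form: [[[tx, ty, tz], turn, claw], ...]. A call has exactly 10 rows; each row shifts and turns the commanded pose from where the row before left it, along the tool's axes as they then stand; what a row does not reach is not made up. A row lasts 1/8 s, in which the tool goes at most 62.5 mm and 10.7 degrees, less where a joint would pass 70% of its speed; a pose out of reach is approached as far as the arm can. A call is refused whole if a number of a shift passes 1 or a number of a turn 1, either way. A call with a gripper value outside its range is refused whole. The fingers move at their own pace and stop on an object; the grip force is fixed at half the most. Time passes only in rows, so rows that do not move let the fingers close, or fill a call up. It gives the time, the measured TCP pose, the force, the opening and the grip force at its end, in the units of the state.
- env.state(): the state, without advancing time (a new reading comes with each control period).
- eyes.read_camera(name): name is "side" or "top" or "wrist"; returns a dict with "pixels" (480x640x3 uint8, red, green, blue), "fx", "fy", "cx", "cy" (pixels), "extrinsics" (4x4, takes a point from world to camera coordinates). Camera axes: x right, y down, z forward; pixel columns grow to the right and rows downward; lengths in mm; the calibration is good to about 2 mm. A picture is of the moment at which its call begins. There is no depth.
- env.job_done(): hands the job in; it is judged then, once.
Trained networks look in a picture, given as the dict that the camera call returned (one of the last four; its "shot" number tells which), for a name from the list of things; names that differ only in an ending like _2 or _b are one class to them, and where a whole thing is asked for, a point or a joint stands for the part that bears it (a point fixed in the world has none). Each returns a list of dicts, best first, with "score" (0 to 1); they miss things now and then, are a little off and sometimes report something else, mostly with a low value. They report only what shows in the picture. A call takes as long as a camera call.
- eyes.boxes_of(name, picture): "centre" ([row, column] in pixels, amid what is visible of it).
- eyes.cut_out(name, picture): "mask" (480x640 bool, what is visible of it) and "centre" ([row, column] in pixels, amid what is visible of it).
- eyes.spot_point(name, picture): "centre" ([row, column] in pixels: a listed point, or the origin of a listed thing).
The state is a dict: "t": time; "joints": joint angles; "qvel": joint speeds; "tau": joint torques, N m; "eef_pos": TCP position; "tcp_rot": TCP orientation; "ft_force": force on the tool from outside, world axes, zero at the start; "moment": the same for the moment, N m; "opening": opening from 0.0 (shut) to 1.0 (fully open); "grip_force": force on a finger pad.
Only numpy, scipy, OpenCV 4.12 (cv2) and the standard library are available. Lean on these libraries where they do the work, as an engineer would, in place of code of your own. Each camera call takes 0.05 s, during which the arm holds its last target. There are 200 camera calls.

## Task

One of the four round steel lids on the toy wagon was never seated and rocks when you press near its rim; the other three are fast. Find it by pressing with the closed fingertips, then push it fully home, level on its seat, by pressing it in the middle, and finish while still holding it down there, ready for its tack weld. Do not pull any lid up, and leave the loose parts on the wagon and the bench where they stand.

Things in the scene. Friction and masses are not known exactly. Their poses are not given: they have to be found in the camera images.
- wagon: toy wagon welded from steel, fixed to the bench, 140 wide (its x) and about 440 long (its y), on rubber-tyred wheels. Origin: on the bench under the deck. Flat deck 85 above the bench, from y = -200 to y = +165; yellow cab beyond it at +y, from y = 170 to 240, its roof 126 above the bench. The four lids' centres lie on its x = 0 line at y = -150, -62, 26 and 114 (88 apart)
- lid_1: one of four identical round flat steel lids in a row on the wagon's deck (their numbers do not give the order): diameter 60, edge 10 deep. Origin: centre of the top face; z up, its x and y directions mean nothing. At the start every lid is level, its top 102 to 108 above the bench at a chance height that does not tell which is loose
- lid_2: a lid like lid_1. One of the four is loose, three are welded fast and do not give at all. The loose one floats level on a spring about 4 above its seat; pressed near the rim with 3 to 7 N it tips to that side by 0.1 to 0.15 rad and the rim sinks several mm
- lid_3: a lid like lid_1. The loose lid, pressed in the middle, sinks about 4 and is then home and level on its seat; the spring takes about 7 N for that, and 10 to 20 N on the fingertips holds it firmly home. Let go, it comes up again
- lid_4: a lid like lid_1
- pin: upright turned steel pin, diameter 18, 38 high, standing loose on the deck on the robot's side (-x of the wagon), between the two middle lids; origin: underside centre
- collar: loose brass ring, outside diameter 22, 12 high, on the deck's far side (+x of the wagon) between lids; origin: underside centre
- slug: loose dark steel slug, diameter 18, 16 high, on the deck's far side (+x of the wagon) between lids; origin: underside centre
- toy_wheel: loose dark steel toy wheel lying flat, diameter 60, 28 high, on the bench on the robot's side of the wagon; origin: underside centre
- wrench: wrench lying loose on the bench beyond the wagon, about 180 long; origin: underside near its middle
- hammer: hammer lying loose on the bench to the left of the wagon, about 260 long; origin: underside near its middle
- paint_can: closed grey can, diameter 70, 100 high, on the bench beyond the wagon; origin: underside centre

How it is judged (in metres and radians):
At the end, for the whole second after the job is handed in: The lid that was loose is at least 3 mm lower than it started (home is about 4 mm down), level within 0.04 rad, at rest, and the fingers press on it with more than 4 N (((distance of lid_1 from where it was at the start of the episode above 0.003 m and angle between lid_1's own z axis and vertical below 0.04 rad and contact force between the fingers and lid_1 above 4 N and height (world z) of lid_1 below 0.1048 m and linear speed of lid_1 below 0.01 m/s) or (distance of lid_2 from where it was at the start of the episode above 0.003 m and angle between lid_2's own z axis and vertical below 0.04 rad and contact force between the fingers and lid_2 above 4 N and height (world z) of lid_2 below 0.1048 m and linear speed of lid_2 below 0.01 m/s) or (distance of lid_3 from where it was at the start of the episode above 0.003 m and angle between lid_3's own z axis and vertical below 0.04 rad and contact force between the fingers and lid_3 above 4 N and height (world z) of lid_3 below 0.1048 m and linear speed of lid_3 below 0.01 m/s) or (distance of lid_4 from where it was at the start of the episode above 0.003 m and angle between lid_4's own z axis and vertical below 0.04 rad and contact force between the fingers and lid_4 above 4 N and height (world z) of lid_4 below 0.1048 m and linear speed of lid_4 below 0.01 m/s))); the arm keeps its last pose, push and grip.
It fails at once if a lid was pulled up (about 4 mm or more above the highest that any lid stands at the start) (height (world z) of any of lid_1, lid_2, lid_3, lid_4 above 0.112 m).
It fails at once if a loose part on the wagon or bench was moved by more than 15 mm, lifted or carried off (distance of any of pin, collar, slug, toy_wheel, wrench, hammer, paint_can from where it was at the start of the episode above 0.015 m).
It also fails if it takes over 51 s, if anything falls off the work surface, if the arm or the gripper's body presses on something with over 40 N, if the wrist force passes 120 N, or if a joint passes its speed limit or range.

## Working session

There is one attempt and no reset: what is moved stays moved. The work goes in short steps, Python scripts to look and compute and a shell command to move; the robot and the scene stay as the last step left them, time stands still between calls to the robot, and variables do not carry over. Pictures are saved under pics/ and viewed, at most 10 in all, crops included, and the job is handed in when it is done.

```bash
mkdir -p pics; ls
cat > h.py <<'E'
import numpy as np,cv2
from cell import env,eyes
def ray(p,rc):
    E=np.array(p["extrinsics"]);R=E[:3,:3];c=-R.T@E[:3,3]
    d=R.T@np.array([(rc[1]-p["cx"])/p["fx"],(rc[0]-p["cy"])/p["fy"],1.]);return c,d
def at(p,rc,z):
    c,d=ray(p,rc);return c+d*(z-c[2])/d[2]
E
python3 - <<'E'
from h import *
for n in("top","side"):
    p=eyes.read_camera(n);cv2.imwrite(f"pics/{n}0.png",p["pixels"][:,:,::-1])
    for k,z in(("lid_1",105),("wagon",85),("pin",85),("collar",85),("slug",85),("toy_wheel",0),("paint_can",0)):
        for r in eyes.spot_point(k,p)[:6]: print(n,k,round(r["score"],2),np.round(r["centre"]),at(p,r["centre"],z).round(1))
print(env.state())
E
```

```text
pics
top lid_1 0.93 [269. 449.] [ 579.  -143.5  105. ]
top lid_1 0.81 [258. 403.] [596.3 -59.2 105. ]
top lid_1 0.77 [237. 311.] [633.  110.1 105. ]
top lid_1 0.77 [249. 359.] [611.4  21.9 105. ]
top wagon 0.75 [260. 362.] [595.2  14.   85. ]
top pin 0.54 [276. 371.] [564.5  -4.   85. ]
top collar 0.45 [221. 340.] [669.2  55.3  85. ]
top collar 0.38 [322. 358.] [480.3  20.9  85. ]
top slug 0.54 [242. 429.] [ 632.8 -112.6   85. ]
top slug 0.34 [220. 337.] [669.9  61.8  85. ]
top toy_wheel 0.89 [321. 358.] [484.7  11.5   0. ]
top toy_wheel 0.47 [261. 406.] [608.7 -84.4   0. ]
top paint_can 0.75 [220. 454.] [ 696.9 -185.5    0. ]
side lid_1 0.95 [237. 327.] [625.3 114.3 105. ]
side lid_1 0.8 [336. 321.] [ 575.6 -150.8  105. ]
side lid_1 0.72 [294. 324.] [593.5 -55.3 105. ]
side lid_1 0.63 [266. 326.] [609.   21.9 105. ]
side wagon 0.88 [310. 328.] [598.6 -78.9  85. ]
side pin 0.47 [284. 306.] [563.3  -4.7  85. ]
side collar 0.55 [238. 329.] [631.2 131.2  85. ]
side collar 0.49 [260. 352.] [669.3  53.1  85. ]
side slug 0.5 [322. 350.] [ 633.4 -113.2   85. ]
side toy_wheel 0.65 [312. 269.] [481.4   6.5   0. ]
side paint_can 0.79 [381. 390.] [ 698.  -191.5    0. ]
side paint_can 0.57 [312. 267.] [477.7   8.8   0. ]
{'t': 0.8, 'joints': array([-1.26358393e+00,  4.90869799e-01,  1.55889894e+00, -1.61584655e-05,
        1.09169197e+00, -1.05610062e-01]), 'qvel': array([0.00055437, 0.00137707, 0.0010262 , 0.00093735, 0.00024601,
       0.00052628]), 'tau': array([ 2.35605230e-04, -6.12413192e+01, -2.58422935e+01,  6.93687145e-02,
        4.44576214e-02, -3.01592922e-05]), 'eef_pos': array([ 250.76561865, -572.51167002,  189.78007892]), 'tcp_rot': array([3.14146295e+00, 2.81691541e-05, 4.12829906e-01]), 'ft_force': array([0.91993883, 0.06380111, 0.10100296]), 'moment': array([ 0.03040328,  0.02850716, -0.04358977]), 'grip_force': 0.0, 'opening': 0.9978282645241846}
```

View pics/top0.png

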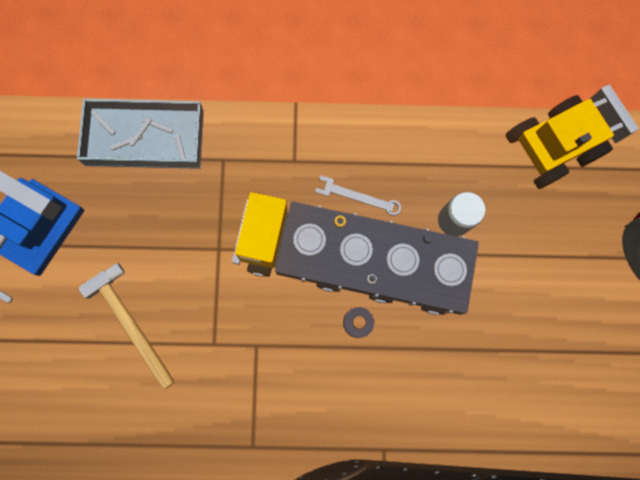

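View pics/side0.png

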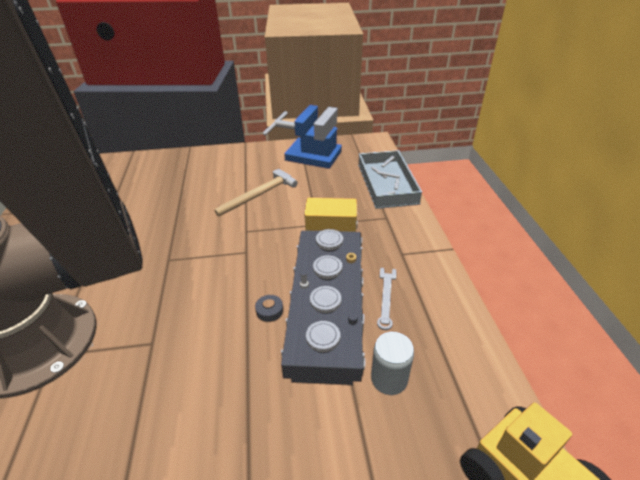

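The top view shows the lids in a row from pixel (row 237, column 311) at the cab end to (269, 449). The pin is at (279, 372), the slug at (240, 427), and the can is clear of the path. The side view agrees. The fit gives a wagon yaw of about -0.20 and lids at A(629,112), B(612,26), C(594,-61) and D(577,-147). I'll go above D's near rim first.

```bash
python3 -m inch '[[[0.75,-0.45,0],0,1],[[0.75,-0.45,0],0,1],[[0.75,-0.45,0],0,1],[[0.75,-0.45,0],0,1],[[0.75,-0.45,0],0,1],[[0.75,-0.45,0],0,1],[[0.75,-0.45,0],0,1],[[0.75,-0.45,0],0,1],[[0.75,-0.45,0],0,1],[[0.75,-0.45,0],0,1]]'
cat >> h.py <<'E'
def to(x,y,z):
    from scipy.spatial.transform import Rotation as Ro
    s=env.state();R=Ro.from_euler("xyz",s["tcp_rot"]).as_matrix()
    return (R.T@(np.array([x,y,z])-s["eef_pos"])/60).round(3), s["eef_pos"].round(1), s["ft_force"].round(2), round(s["t"],2)
E
python3 - <<'E'
from h import *
p=eyes.read_camera("wrist");cv2.imwrite("pics/w1.png",p["pixels"][:,:,::-1])
for r in eyes.spot_point("lid_1",p)[:6]: print(round(r["score"],2),np.round(r["centre"]),at(p,r["centre"],105).round(1))
print(to(557,-143,111))
E
```

```text
t: 2.05
eef_pos: [555.6, -143.1, 189.9]
tcp_rot: [3.141, -0.0, 0.413]
ft_force: [0.0, -1.0, 0.3]
opening: 0.024
grip_force: 0.0
0.81 [ 62. 116.] [611.1  25.4 105. ]
0.76 [139. 233.] [596.  -60.9 105. ]
0.57 [216. 336.] [ 575.8 -147.1  105. ]
(array([-0.008,  0.031,  1.311]), array([ 556.6, -141.1,  189.7]), array([-0.35, -0.89,  0.42]), 2.15)
```

View pics/w1.png

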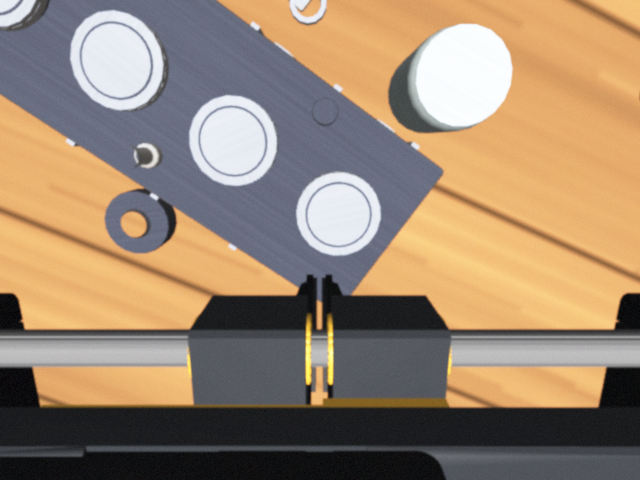

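The wrist view confirms the lid positions within about 1 mm: D at (214, 338), C at (140, 233), B at (60, 118). The fingers are shut over D's near side, so I'll go down.

```bash
python3 -m inch '[[[0,0,0.3],0,1],[[0,0,0.3],0,1],[[0,0,0.3],0,1],[[0,0,0.2],0,1],[[0,0,0.1],0,1],[[0,0,0.06],0,1],[[0,0,0.04],0,1],[[0,0,0],0,1],[[0,0,0],0,1],[[0,0,0],0,1]]'
python3 -m inch '[[[0,0,0.01],0,1],[[0,0,0.01],0,1],[[0,0,0.01],0,1],[[0,0,0.01],0,1],[[0,0,0.01],0,1],[[0,0,0.01],0,1],[[0,0,0.01],0,1],[[0,0,0],0,1],[[0,0,0],0,1],[[0,0,0],0,1]]'
```

```text
t: 3.4
eef_pos: [554.7, -144.7, 111.9]
tcp_rot: [3.141, -0.0, 0.413]
ft_force: [0.1, -0.1, -0.5]
opening: 0.003
grip_force: 0.0
t: 4.65
eef_pos: [554.7, -144.7, 107.6]
tcp_rot: [3.141, -0.0, 0.413]
ft_force: [-0.4, -0.2, 0.6]
opening: 0.003
grip_force: 0.0
```

```bash
python3 -m inch '[[[0,0,0.01],0,1],[[0,0,0.01],0,1],[[0,0,0.01],0,1],[[0,0,0.01],0,1],[[0,0,0],0,1],[[0,0,0],0,1],[[0,0,0],0,1],[[0,0,0],0,1],[[0,0,0],0,1],[[0,0,0],0,1]]'
```

```text
t: 5.9
eef_pos: [554.7, -144.7, 105.1]
tcp_rot: [3.141, -0.0, 0.413]
ft_force: [0.7, -0.6, -0.7]
opening: 0.003
grip_force: 0.0
```

```bash
python3 -m inch '[[[0,0,0.01],0,1],[[0,0,0.01],0,1],[[0,0,0.01],0,1],[[0,0,0],0,1],[[0,0,0],0,1],[[0,0,0],0,1],[[0,0,0],0,1],[[0,0,0],0,1],[[0,0,0],0,1],[[0,0,0],0,1]]'
```

```text
t: 7.15
eef_pos: [554.7, -144.7, 103.3]
tcp_rot: [3.142, -0.0, 0.413]
ft_force: [-0.6, 0.5, -1.2]
opening: 0.001
grip_force: 0.0
```

```bash
python3 -m inch '[[[0,0,0.01],0,1],[[0,0,0.01],0,1],[[0,0,0.01],0,1],[[0,0,0],0,1],[[0,0,0],0,1],[[0,0,0],0,1],[[0,0,0],0,1],[[0,0,0],0,1],[[0,0,0],0,1],[[0,0,0],0,1]]'
```

```text
t: 8.4
eef_pos: [554.6, -144.7, 101.5]
tcp_rot: [3.142, 0.0, 0.413]
ft_force: [-0.0, -0.2, 0.0]
opening: 0.007
grip_force: 0.0
```

Run:
```python
from h import *
p=eyes.read_camera("side");print(p["fx"])
im=p["pixels"][260:400,250:450,::-1];cv2.imwrite("pics/s2.png",cv2.resize(im,None,fx=4,fy=4,interpolation=cv2.INTER_CUBIC))
print(env.state()["ft_force"])
```

```text
433.20183431889376
[ 0.42555604 -0.92139827 -0.109101  ]
```

View pics/s2.png

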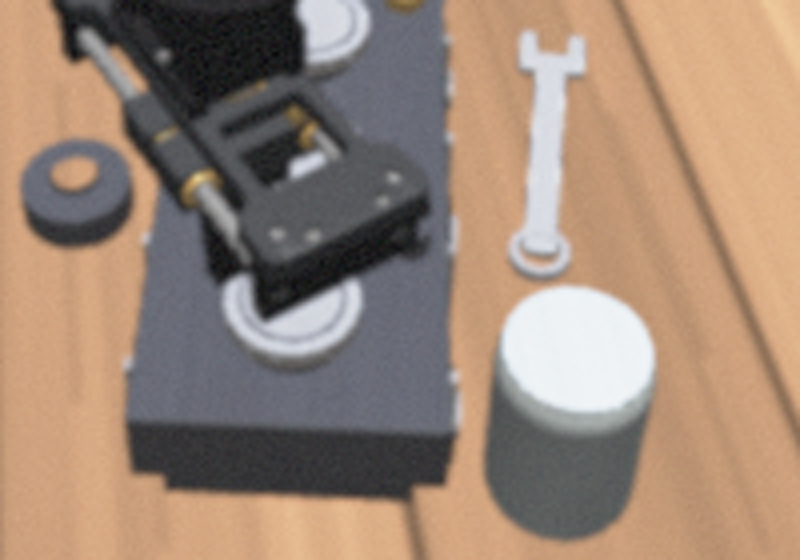

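The close side view shows the gripper over D's near-left rim, with the lid at about (300, 290) in the crop and looking level. The fingertips are hidden. There's no contact yet, so I'll keep going down slowly.

```bash
python3 -m inch '[[[0,0,0.01],0,1],[[0,0,0.01],0,1],[[0,0,0.01],0,1],[[0,0,0],0,1],[[0,0,0],0,1],[[0,0,0],0,1],[[0,0,0],0,1],[[0,0,0],0,1],[[0,0,0],0,1],[[0,0,0],0,1]]'; python3 -c "
from h import *
print(env.state()['eef_pos'],env.state()['ft_force'])"
```

```text
t: 9.7
eef_pos: [554.6, -144.6, 99.7]
tcp_rot: [3.142, 0.0, 0.413]
ft_force: [0.5, 1.0, -0.1]
opening: 0.008
grip_force: 0.0
[ 554.62900827 -144.64658604   99.70449975] [ 0.47544343  0.9929094  -0.07128074]
```

Run:
```python
from h import *
p=eyes.read_camera("wrist");im=p["pixels"].copy()
E=np.array(p["extrinsics"])
def pr(X):
    c=E[:3,:3]@X+E[:3,3];return int(p["cx"]+p["fx"]*c[0]/c[2]),int(p["cy"]+p["fy"]*c[1]/c[2])
s=env.state()["eef_pos"];print(pr(s),np.linalg.inv(E)[:3,3])
for r in eyes.spot_point("lid_1",p)[:6]: print(round(r["score"],2),np.round(r["centre"]),at(p,r["centre"],105).round(1))
cv2.circle(im,pr(s),3,(255,0,0),-1)
cv2.imwrite("pics/w2.png",im[:,:,::-1])
```

```text
(319, 279) [ 618.44575326 -116.42393566  294.59886116]
0.84 [20.  8.] [610.5  25.9 105. ]
0.82 [246. 343.] [ 577.  -147.2  105. ]
0.77 [139. 189.] [594.7 -61.5 105. ]
```

View pics/w2.png

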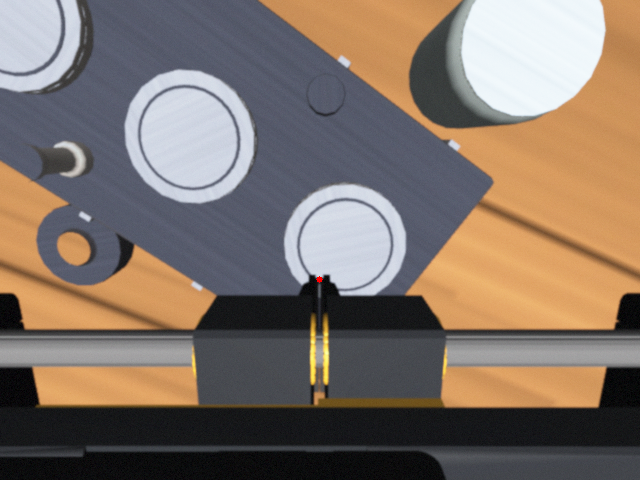

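The tip (279, 319) is inside D's near rim, whose centre is at (244, 344), yet there's still no force. I'll go a little deeper.

```bash
python3 -m inch '[[[0,0,0.01],0,1],[[0,0,0.01],0,1],[[0,0,0.01],0,1],[[0,0,0],0,1],[[0,0,0],0,1],[[0,0,0],0,1],[[0,0,0],0,1],[[0,0,0],0,1],[[0,0,0],0,1],[[0,0,0],0,1]]'
python3 - <<'E'
from h import *
from scipy.optimize import least_squares
p=eyes.read_camera("wrist");E=np.array(p["extrinsics"])
for r in eyes.cut_out("lid_1",p)[:4]:
    m=r["mask"].astype(np.uint8);c=max(cv2.findContours(m,cv2.RETR_EXTERNAL,cv2.CHAIN_APPROX_NONE)[0],key=len)[:,0]
    print(round(r["score"],2),cv2.fitEllipse(c),cv2.boundingRect(c))
print(env.state()['eef_pos'],env.state()['ft_force'], E[:3,:3].round(3))
E
```

```text
t: 11.05
eef_pos: [554.7, -144.7, 97.9]
tcp_rot: [3.142, 0.0, 0.413]
ft_force: [-0.4, 0.6, 0.2]
opening: 0.005
grip_force: 0.0
0.78 ((345.2610778808594, 238.97650146484375), (110.0717544555664, 124.61933898925781), 103.55075073242188) (283, 183, 123, 113)
0.73 ((189.0873260498047, 136.57086181640625), (127.52449035644531, 138.38558959960938), 134.8181915283203) (123, 70, 134, 134)
0.59 ((41.10242462158203, 42.63983917236328), (95.7536392211914, 106.40898132324219), 34.42932891845703) (0, 0, 91, 94)
0.47 ((78.79424285888672, 248.61863708496094), (69.6584701538086, 99.47795867919922), 113.27833557128906) (34, 205, 99, 82)
[ 554.6515771  -144.66575179   97.91503258] [0.2167127  0.21470557 0.03327688] [[ 0.402 -0.916 -0.001]
 [-0.887 -0.389  0.25 ]
 [-0.23  -0.1   -0.968]]
```

```bash
python3 -m inch '[[[0,0,-0.05],0,1],[[0,0,-0.1],0,1],[[0,0,-0.07],0,1],[[0.1,0.06,0],0,1],[[0.1,0.06,0],0,1],[[0.12,0.06,0],0,1],[[0,0,0],0,1],[[0,0,0.02],0,1],[[0,0,0.01],0,1],[[0,0,0],0,1]]'
python3 -m inch '[[[0,0,0.01],0,1],[[0,0,0.01],0,1],[[0,0,0.01],0,1],[[0,0,0.01],0,1],[[0,0,0],0,1],[[0,0,0],0,1],[[0,0,0],0,1],[[0,0,0],0,1],[[0,0,0],0,1],[[0,0,0],0,1]]'
```

```text
t: 12.4
eef_pos: [576.4, -146.9, 109.3]
tcp_rot: [-3.142, 0.0, 0.413]
ft_force: [0.3, -0.1, 0.0]
opening: 0.006
grip_force: 0.0
t: 13.65
eef_pos: [576.6, -146.9, 107.0]
tcp_rot: [3.142, 0.0, 0.413]
ft_force: [-0.8, -0.1, 0.4]
opening: 0.003
grip_force: 0.0
```

```bash
python3 -m inch '[[[0,0,0.01],0,1],[[0,0,0.01],0,1],[[0,0,0.01],0,1],[[0,0,0.01],0,1],[[0,0,0],0,1],[[0,0,0],0,1],[[0,0,0],0,1],[[0,0,0],0,1],[[0,0,0],0,1],[[0,0,0],0,1]]'
python3 - <<'E'
from h import *
print(env.state()["ft_force"],env.state()["tau"].round(2))
E
```

```text
t: 14.9
eef_pos: [576.6, -146.9, 104.6]
tcp_rot: [3.141, -0.0, 0.413]
ft_force: [-0.2, 0.4, -0.9]
opening: 0.009
grip_force: 0.0
[-0.17041612  0.38150833 -0.91920023] [-0.000e+00 -6.052e+01 -2.159e+01  6.000e-02 -3.000e-02  0.000e+00]
```

```bash
python3 -m inch '[[[0,0,0.01],0,1],[[0,0,0.01],0,1],[[0,0,0.01],0,1],[[0,0,0.01],0,1],[[0,0,0.01],0,1],[[0,0,0],0,1],[[0,0,0],0,1],[[0,0,0],0,1],[[0,0,0],0,1],[[0,0,0],0,1]]'
python3 - <<'E'
from h import *
p=eyes.read_camera("side")
im=p["pixels"][290:370,270:370,::-1];cv2.imwrite("pics/s3.png",cv2.resize(im,None,fx=7,fy=7,interpolation=cv2.INTER_CUBIC))
E
```

```text
t: 16.15
eef_pos: [576.6, -146.9, 101.6]
tcp_rot: [3.141, -0.0, 0.413]
ft_force: [-0.7, -0.3, -0.2]
opening: 0.003
grip_force: 0.0
```

View pics/s3.png

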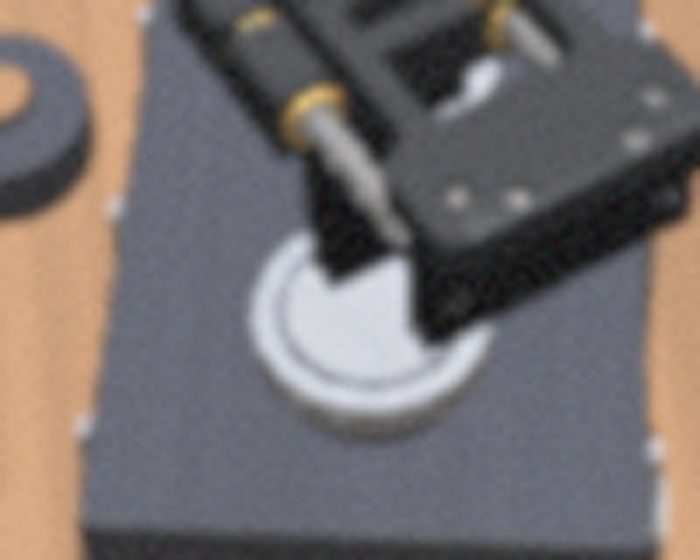

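The lid is centred at about (370, 310) in the crop and looks level, with the gripper above its middle and no visible contact. The measured z seems to read low, so I'll keep descending.

```bash
python3 -m inch '[[[0,0,0.02],0,1],[[0,0,0.02],0,1],[[0,0,0.01],0,1],[[0,0,0.01],0,1],[[0,0,0.01],0,1],[[0,0,0.01],0,1],[[0,0,0],0,1],[[0,0,0],0,1],[[0,0,0],0,1],[[0,0,0],0,1]]'
python3 - <<'E'
from h import *
s=env.state();print(s["ft_force"],s["tau"].round(2),s["eef_pos"])
E
```

```text
t: 17.45
eef_pos: [576.6, -146.9, 96.7]
tcp_rot: [3.142, -0.0, 0.413]
ft_force: [0.7, -0.0, 0.2]
opening: 0.002
grip_force: 0.0
[ 0.66609609 -0.04071744  0.15916417] [ 0.000e+00 -6.077e+01 -2.121e+01  6.000e-02 -3.000e-02 -0.000e+00] [ 576.56520365 -146.88207851   96.73988579]
```

```bash
python3 -m inch '[[[0,0,0.01],0,1],[[0,0,0.01],0,1],[[0,0,0.01],0,1],[[0,0,0.01],0,1],[[0,0,0.01],0,1],[[0,0,0],0,1],[[0,0,0],0,1],[[0,0,0],0,1],[[0,0,0],0,1],[[0,0,0],0,1]]'
python3 - <<'E'
from h import *
p=eyes.read_camera("wrist");E=np.array(p["extrinsics"]);im=p["pixels"].copy()
for r in eyes.cut_out("lid_1",p)[:4]:
    m=r["mask"].astype(np.uint8);print(round(r["score"],2),cv2.boundingRect(m))
s=env.state();print(s["ft_force"],s["tau"].round(2),s["eef_pos"])
cv2.imwrite("pics/w4.png",im[:,:,::-1])
E
```

```text
t: 18.7
eef_pos: [576.6, -146.8, 93.8]
tcp_rot: [3.141, -0.0, 0.413]
ft_force: [0.5, 1.3, -0.5]
opening: -0.0
grip_force: 0.0
0.96 (261, 222, 123, 74)
0.66 (0, 0, 68, 138)
0.55 (99, 114, 136, 132)
[-0.55301161 -0.49699239 -0.17892853] [ 0.000e+00 -6.088e+01 -2.107e+01  6.000e-02 -3.000e-02  0.000e+00] [ 576.56790568 -146.85425322   93.73092997]
```

View pics/w4.png

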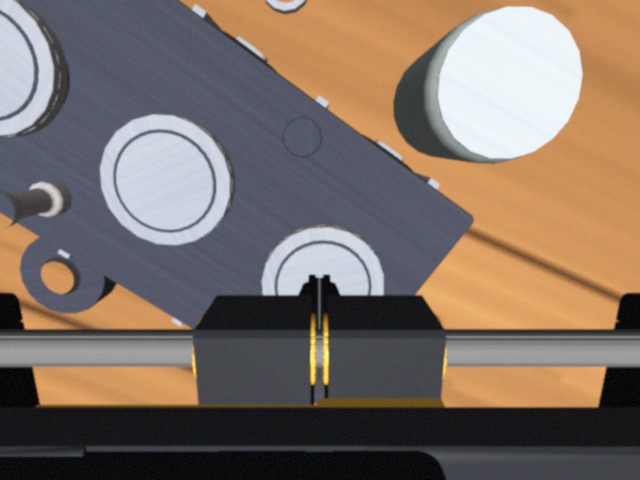

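The wrist view shows the tip at about (277, 320) over D's centre, with D level and its spacing to C unchanged. The tip's front edge appears about 16 px lower than full-length fingers would give, so the fingertips look up to about 20 mm shorter than the TCP claims. I'll keep going down by feel.

```bash
python3 -m inch '[[[0,0,0.01],0,1],[[0,0,0.01],0,1],[[0,0,0.01],0,1],[[0,0,0.01],0,1],[[0,0,0.01],0,1],[[0,0,0.01],0,1],[[0,0,0.01],0,1],[[0,0,0],0,1],[[0,0,0],0,1],[[0,0,0],0,1]]'
```

```text
t: 20.05
eef_pos: [576.6, -146.9, 89.6]
tcp_rot: [3.141, 0.0, 0.413]
ft_force: [0.1, 0.4, 0.0]
opening: -0.001
grip_force: 0.0
```

```bash
python3 -m inch '[[[0,0,0.01],0,1],[[0,0,0.01],0,1],[[0,0,0.01],0,1],[[0,0,0.01],0,1],[[0,0,0.01],0,1],[[0,0,0.01],0,1],[[0,0,0.01],0,1],[[0,0,0],0,1],[[0,0,0],0,1],[[0,0,0],0,1]]'
```

```text
t: 21.3
eef_pos: [576.6, -146.9, 85.3]
tcp_rot: [3.141, -0.0, 0.413]
ft_force: [-0.2, 0.3, -0.3]
opening: 0.003
grip_force: 0.0
```

Run:
```python
from h import *
a=eyes.read_camera("side")["pixels"][270:370,260:400,::-1];b=eyes.read_camera("wrist")["pixels"][190:330,220:420,::-1]
k=cv2.INTER_CUBIC
cv2.imwrite("pics/s5.png",np.hstack([cv2.resize(a,(420,300),interpolation=k),cv2.resize(b,(380,300),interpolation=k)]))
```

```text
(no output)
```

View pics/s5.png

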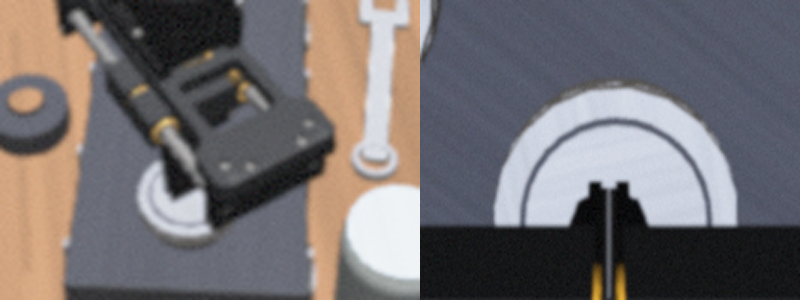

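The side crop shows the gripper low over D, which is still level. The wrist crop shows the tip at about (185, 608), above the middle of the lid. I'll keep descending.

```bash
python3 -m inch '[[[0,0,0.01],0,1],[[0,0,0.01],0,1],[[0,0,0.01],0,1],[[0,0,0.01],0,1],[[0,0,0.01],0,1],[[0,0,0.01],0,1],[[0,0,0.01],0,1],[[0,0,0],0,1],[[0,0,0],0,1],[[0,0,0],0,1]]'
```

```text
t: 22.65
eef_pos: [576.6, -146.9, 82.4]
tcp_rot: [3.141, -0.001, 0.413]
ft_force: [-4.2, 1.7, 12.8]
opening: 0.003
grip_force: 6.7
```

Contact with D: 12.8 N after at most 2.9 mm of travel, so it gave less than the 4 mm a loose lid would. D is fast. The true tip is about 20 to 25 mm above the reported TCP. Next is C, lifting first.

```bash
python3 -m inch '[[[0,0,-0.05],0,1],[[0,0,-0.12],0,1],[[0.1,-0.15,0],0,1],[[0.2,-0.3,0],0,1],[[0.25,-0.35,0],0,1],[[0.2,-0.3,0],0,1],[[0.095,-0.1,0],0,1],[[0,0,0],0,1],[[0,0,0.02],0,1],[[0,0,0],0,1]]'
python3 -m inch '[[[0,0,0.01],0,1],[[0,0,0.01],0,1],[[0,0,0.01],0,1],[[0,0,0.01],0,1],[[0,0,0.01],0,1],[[0,0,0],0,1],[[0,0,0],0,1],[[0,0,0],0,1],[[0,0,0],0,1],[[0,0,0],0,1]]'
```

```text
t: 23.9
eef_pos: [594.0, -61.2, 90.0]
tcp_rot: [-3.142, 0.0, 0.412]
ft_force: [0.3, 0.8, -0.1]
opening: 0.005
grip_force: 0.0
t: 25.15
eef_pos: [594.1, -60.6, 87.1]
tcp_rot: [3.142, 0.0, 0.413]
ft_force: [0.1, 0.3, 0.6]
opening: 0.003
grip_force: 0.0
```

```bash
python3 -m inch '[[[0,0,0.01],0,1],[[0,0,0.01],0,1],[[0,0,0.01],0,1],[[0,0,0.01],0,1],[[0,0,0],0,1],[[0,0,0],0,1],[[0,0,0],0,1],[[0,0,0],0,1],[[0,0,0],0,1],[[0,0,0],0,1]]'
```

```text
t: 26.4
eef_pos: [594.1, -60.6, 84.7]
tcp_rot: [3.141, -0.0, 0.413]
ft_force: [0.5, 0.1, -0.7]
opening: 0.003
grip_force: 0.0
```

```bash
python3 -m inch '[[[0,0,0.01],0,1],[[0,0,0.01],0,1],[[0,0,0.01],0,1],[[0,0,0.01],0,1],[[0,0,0],0,1],[[0,0,0],0,1],[[0,0,0],0,1],[[0,0,0],0,1],[[0,0,0],0,1],[[0,0,0],0,1]]'
```

```text
t: 27.65
eef_pos: [594.1, -60.6, 82.3]
tcp_rot: [3.142, 0.0, 0.413]
ft_force: [0.3, -0.9, -0.6]
opening: 0.003
grip_force: 0.0
```

```bash
python3 -m inch '[[[0,0,0.01],0,1],[[0,0,0.01],0,1],[[0,0,0.01],0,1],[[0,0,0.01],0,1],[[0,0,0],0,1],[[0,0,0],0,1],[[0,0,0],0,1],[[0,0,0],0,1],[[0,0,0],0,1],[[0,0,0],0,1]]'
```

```text
t: 28.9
eef_pos: [594.1, -60.6, 80.6]
tcp_rot: [3.141, -0.0, 0.413]
ft_force: [-2.8, 1.3, 7.1]
opening: 0.005
grip_force: 3.6
```

C took 7 N within 1.7 mm or less, so it's stiff and fast like D. Next is B.

```bash
python3 -m inch '[[[0,0,-0.07],0,1],[[0,0,-0.12],0,1],[[0.1,-0.15,0],0,1],[[0.2,-0.3,0],0,1],[[0.25,-0.35,0],0,1],[[0.2,-0.3,0],0,1],[[0.095,-0.1,0],0,1],[[0,0,0.03],0,1],[[0,0,0.02],0,1],[[0,0,0.01],0,1]]'
python3 -m inch '[[[0,0,0.01],0,1],[[0,0,0.01],0,1],[[0,0,0.01],0,1],[[0,0,0.01],0,1],[[0,0,0],0,1],[[0,0,0],0,1],[[0,0,0],0,1],[[0,0,0],0,1],[[0,0,0],0,1],[[0,0,0],0,1]]'
```

```text
t: 30.15
eef_pos: [611.6, 25.1, 87.6]
tcp_rot: [3.142, 0.0, 0.412]
ft_force: [-0.5, -0.2, 0.2]
opening: 0.005
grip_force: 0.0
t: 31.4
eef_pos: [611.7, 25.7, 85.3]
tcp_rot: [3.142, -0.0, 0.413]
ft_force: [0.1, 0.8, -0.5]
opening: 0.006
grip_force: 0.0
```

```bash
python3 -m inch '[[[0,0,0.01],0,1],[[0,0,0.01],0,1],[[0,0,0.01],0,1],[[0,0,0.01],0,1],[[0,0,0],0,1],[[0,0,0],0,1],[[0,0,0],0,1],[[0,0,0],0,1],[[0,0,0],0,1],[[0,0,0],0,1]]'
```

```text
t: 32.65
eef_pos: [611.7, 25.7, 82.9]
tcp_rot: [3.142, -0.0, 0.413]
ft_force: [-0.1, -0.3, -0.2]
opening: 0.007
grip_force: 0.0
```

```bash
python3 -m inch '[[[0,0,0.01],0,1],[[0,0,0.01],0,1],[[0,0,0.01],0,1],[[0,0,0.01],0,1],[[0,0,0],0,1],[[0,0,0],0,1],[[0,0,0],0,1],[[0,0,0],0,1],[[0,0,0],0,1],[[0,0,0],0,1]]'
```

```text
t: 33.9
eef_pos: [611.7, 25.7, 81.4]
tcp_rot: [3.141, -0.0, 0.413]
ft_force: [-3.4, -0.9, 9.2]
opening: 0.004
grip_force: 4.6
```

B is fast too: 9 N within 1.5 mm or less. That leaves A by elimination, and I'll press it in the middle.

```bash
python3 -m inch '[[[0,0,-0.07],0,1],[[0,0,-0.1],0,1],[[0.1,-0.15,0],0,1],[[0.2,-0.3,0],0,1],[[0.25,-0.35,0],0,1],[[0.2,-0.3,0],0,1],[[0.095,-0.1,0],0,1],[[0,0,0.03],0,1],[[0,0,0.02],0,1],[[0,0,0.01],0,1]]'
python3 -m inch '[[[0,0,0.01],0,1],[[0,0,0.01],0,1],[[0,0,0.01],0,1],[[0,0,0.01],0,1],[[0,0,0.01],0,1],[[0,0,0],0,1],[[0,0,0],0,1],[[0,0,0],0,1],[[0,0,0],0,1],[[0,0,0],0,1]]'
```

```text
t: 35.15
eef_pos: [629.2, 111.3, 87.0]
tcp_rot: [3.142, 0.0, 0.412]
ft_force: [-1.1, -0.1, -0.3]
opening: 0.006
grip_force: 0.0
t: 36.4
eef_pos: [629.2, 112.0, 84.1]
tcp_rot: [3.141, -0.0, 0.413]
ft_force: [0.3, -0.3, 0.2]
opening: 0.006
grip_force: 0.0
```

```bash
python3 -m inch '[[[0,0,0.01],0,1],[[0,0,0.01],0,1],[[0,0,0.01],0,1],[[0,0,0.01],0,1],[[0,0,0.01],0,1],[[0,0,0],0,1],[[0,0,0],0,1],[[0,0,0],0,1],[[0,0,0],0,1],[[0,0,0],0,1]]'
```

```text
t: 37.65
eef_pos: [629.2, 112.0, 81.1]
tcp_rot: [3.142, -0.0, 0.413]
ft_force: [-0.8, 0.1, -0.3]
opening: 0.003
grip_force: 0.0
```

```bash
python3 -m inch '[[[0,0,0.01],0,1],[[0,0,0.01],0,1],[[0,0,0.01],0,1],[[0,0,0.01],0,1],[[0,0,0.01],0,1],[[0,0,0],0,1],[[0,0,0],0,1],[[0,0,0],0,1],[[0,0,0],0,1],[[0,0,0],0,1]]'
```

```text
t: 38.9
eef_pos: [629.3, 112.0, 78.1]
tcp_rot: [3.141, -0.0, 0.413]
ft_force: [-0.9, -0.3, 6.2]
opening: 0.007
grip_force: 2.4
```

```bash
python3 -m inch '[[[0,0,0.01],0,1],[[0,0,0.01],0,1],[[0,0,0.01],0,1],[[0,0,0.01],0,1],[[0,0,0],0,1],[[0,0,0],0,1],[[0,0,0],0,1],[[0,0,0],0,1],[[0,0,0],0,1],[[0,0,0],0,1]]'
```

```text
t: 40.15
eef_pos: [629.4, 112.0, 76.7]
tcp_rot: [3.141, -0.001, 0.413]
ft_force: [-3.7, -0.7, 12.8]
opening: 0.004
grip_force: 6.7
```

A yielded about 4 mm with the force rising softly (6.2 N at 78.1), then went firm at 12.8 N, so it's home. I'll add a slight extra push and check with the wrist camera.

```bash
python3 -m inch '[[[0,0,0.005],0,1],[[0,0,0],0,1],[[0,0,0],0,1],[[0,0,0],0,1],[[0,0,0],0,1],[[0,0,0],0,1],[[0,0,0],0,1],[[0,0,0],0,1],[[0,0,0],0,1],[[0,0,0],0,1]]'
python3 - <<'E'
from h import *
b=eyes.read_camera("wrist")["pixels"];cv2.imwrite("pics/w9.png",b[:,:,::-1])
s=env.state();print(s["eef_pos"],s["ft_force"],s["moment"])
E
```

```text
t: 41.4
eef_pos: [629.4, 112.0, 76.6]
tcp_rot: [3.141, -0.001, 0.413]
ft_force: [-4.7, -0.6, 15.8]
opening: 0.003
grip_force: 7.7
[629.38335854 112.03500763  76.63159978] [-4.11407397 -0.72709965 15.47526556] [-0.1147673   0.8139605  -0.02115813]
```

View pics/w9.png

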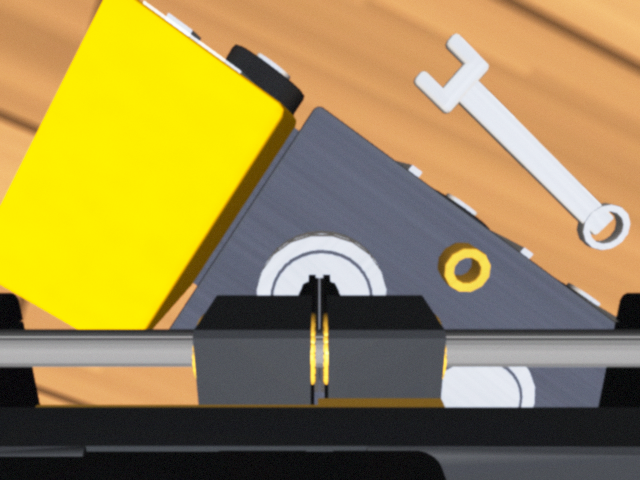

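The wrist view shows lid A centred under the tip, with its ring symmetric about column 321. The collar at (268, 466) and the wrench are in place, and the push holds steady at about 15.5 N. I'll hand in now.

```bash
python3 -c "
from cell import env
print(env.job_done())"
```

```text
the job is handed in; nothing more can be done
None
```

The loose lid was the one next to the cab: it sank about 4 mm under a centre press, and I handed the job in with the arm still holding it home at about 15.5 N. I found it by centre presses, because the rim press I tried first never made contact; the hand-in returned no verdict.

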